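# Gauge a pump sleeve, then hold the hood open

### The arm

A 6-joint arm with a two-finger parallel gripper is mounted at the origin on the work surface. World frame = base frame: x ahead of the robot, y to its left, z up, the work surface at z = 0. Lengths are in m, angles in rad, forces in N, time in s.
With the tool pointing down it reaches from about 0.25 to 0.775 m from the base axis. Payload 8.9 kg.
Tool frame: the origin (TCP) lies midway between the tips of the shut fingers; the grasp point (between the pads) lies 19 mm behind it; z points along the fingers, y is the line along which they close (so a half turn about z gives the same grasp; the last joint's range is limited). The gripper opens to 85 mm and grips with 20 to 120 N. Pads are 22 mm wide; open, the fingers measure 114 mm over their backs; the gripper's body (76 mm by 85 mm) begins 54 mm behind the grasp point. The pads swing forward as they close: fully open they stand 13 mm farther back than shut.
Start: joints at [1.092, 0.291, -0.153, 1.127, 0, 1.431], TCP at [0.175, 0.495, 0.231] pointing down, gripper open.
Joint ranges: [-2.52, 2.52], [-0.91, 1.74], [-1.3, 1.37], [-1.96, 2.02], [-1.52, 1.47], [-3.14, 3.14]. Speed limits (rad/s): [2.22, 2.22, 2.79, 3.14, 3.14, 3.14].

### API

Orientations are given as a unit quaternion [w, x, y, z].
In Python, from plant import status, read_camera, ticket gives the robot as it stands.
- The arm moves only by the tool carry_out, never from a script. Its argument "rows" is a list of rows, each a list of 3 entries, a list of its own where there are three numbers: the turn, a rotation vector about the tool's x, y, z in shares of 90 degrees (1.0 is 90 degrees), then the shift along the tool's x, y, z in normalised numbers (1 is 500 mm), then the opening, from 0 (shut) to 1 (fully open). In form: [[[ax, ay, az], [x, y, z], hand], ...]. A call has 1 to 20 rows; each row is the pose to reach, as a shift and turn from the pose commanded when the call began, along the tool's axes at that moment; what a row does not reach only later rows make up. A row lasts 1/10 s, in which the tool goes at most 50 mm and 8.59 degrees, less where a joint would pass 70% of its speed; a pose out of reach is approached as far as the arm can. A shift or turn number past 1, either way, is cut back to 1. A call with a gripper value outside its range is refused whole. The fingers move at their own pace and stop on an object; "grip_force" is the grip in N (left out, the last holds). Time passes only in rows, so rows that repeat a pose let the fingers close. It gives the time, the measured TCP pose, the force, the opening and the grip force at its end, in the units of the state.
- status.read_state(): the state, without advancing time (a new reading comes with each control period).
- read_camera(name): name is "side" or "top" or "wrist"; returns a dict with "color" (400x640x3 uint8, blue, green, red), "z_map" (400x640 float32, m along the optical axis (not along the pixel's ray), 0 where there is no reading), "intrinsics" (3x3 intrinsics, pixels), "k1" (the pictures are not rectified: a ray, as slopes to the right and down, at radius r is drawn at 1 + k1 r^2 times it, then the intrinsics apply), "world_from_camera" (4x4, takes a point from camera to world coordinates). Camera axes: x right, y up, looking along -z (the intrinsics and any distortion apply to the point x, -y, -z); pixel columns grow to the right and rows downward; lengths in m; the calibration is good to about 2 mm. A picture is of the moment at which its call begins.
- ticket.job_done(): hands the job in; it is judged then, once.
The state is a dict: "t": time; "qpos": joint angles; "qd": joint speeds; "joint_efforts": joint torques, N m; "tool_pos": TCP position; "tcp_rot": TCP orientation; "force": force on the tool from outside, world axes, zero at the start; "ft_torque": the same for the moment, N m; "width": opening from 0.0 (shut) to 1.0 (fully open); "finger_force": force on a finger pad.
Only numpy, scipy, OpenCV 4.12 (cv2) and the standard library are available. Lean on these libraries where they do the work, as an engineer would, in place of code of your own. Each camera call takes 0.05 s, during which the arm holds its last target. There are 200 camera calls.

### The job

Two spare white roller sleeves stand on the bench: pick the one whose bore fits over the steel gauge pin, slide it down the pin until it sits fully home on the base, and let go of it there, with the pump's hood still shut; the other sleeve stays standing on the bench. Then lift the pump's clear hinged hood (it has a black bar on top) to 50 degrees open (within about 5 degrees) and finish while holding it still there, so that a colleague can fit the sleeve: the hood falls shut if you let go. Leave the bottle and the jar where they are.

Things in the scene. Friction and masses are not known exactly. Their poses are not given: they have to be found in the camera images.
- sleeve_wide: white plastic sleeve (tube), 34 mm outside diameter, 40 mm tall, 50 g, bore 19 mm: it fits over the 16 mm gauge pin. Loose, standing upright on the bench; from outside only the bore tells it from the other sleeve. Origin: centre of its underside; z along the bore, up.
- sleeve_tight: white plastic sleeve, 34 mm outside diameter, 40 mm tall, 60 g, bore 10 mm: too tight for the gauge pin. Loose, standing upright on the bench. Origin: centre of its underside.
- gauge: fixed steel fit gauge: round base 64 mm in diameter and 12 mm thick, with one upright pin 16 mm in diameter in its centre; the pin ends 62 mm above the bench (50 mm above the base), its last 5 mm tapering to 10 mm. Origin: centre of the underside, at bench level.
- gauge_seat (a point): point on the pin's axis at the top face of the gauge's base (12 mm above the bench): the underside of a sleeve that is fully home is here. z up.
- pump: white tabletop pump, fixed on the bench: housing 200 mm (x) by 180 mm (y), top 75 mm above the bench, a round black and steel roller head on top under the clear hood. Origin: centre of the underside, at bench level; its x axis points level from the keypad front towards the hinge at the rear, y along the hinge, z up.
- hood_hinge (a point): middle of the hood's hinge line, fixed to the pump: 80 mm behind the pump's origin along its x, 77 mm above the bench. The hinge line runs along the pump's y.
- hood (a joint): opening angle of the clear plastic hood in rad: 0 shut, grows as its front rises; stop at 1.2; 50 degrees = 0.873. The hood is 170 mm (x) by 160 mm (y) by 45 mm tall, about 0.45 kg with its bar (can vary from 0.3 to 0.6 kg); its hinge turns freely, so that it falls shut from any angle.
- grab_bar (a point): centre of the black round bar on the hood's top near its front edge, 12 mm diameter, 90 mm long along the pump's y, on two 8 mm end posts (74 mm free between), 35 mm above the hood's top, rigid with the hood. Origin: bar's centre; hood shut: 155 mm before the hinge (pump's -x), 80 mm above it, 157 mm above the bench. It swings up and back about the hinge; it can turn in the fingers.
- flask: bystander: closed white plastic bottle, 68 mm diameter, 150 mm tall, loose, beyond the gauge. Origin: centre of its underside.
- jar: bystander: small capped sample jar, 44 mm diameter, 60 mm tall, loose, beyond the gauge. Origin: centre of its underside.
Not all that is in view belongs to the job. What is shaped like the gauge but purple is not meant. Leave any yellow look-alike of the sleeve_tight alone.

How it is judged:
On the way:
1. the fitting sleeve sits fully home on the gauge pin, released, with the hood still shut (z of sleeve_wide in the frame of gauge_seat between -0.003 and 0.004 m and horizontal distance between sleeve_wide and gauge_seat below 0.004 m and angle between sleeve_wide's own z axis and vertical below 0.08 rad and contact force between the fingers and sleeve_wide below 0.1 N and value of joint hood below 0.1 rad), for 0.2 s.
At the end, for the whole second after the job is handed in: Wide-bore sleeve upright on the pin, underside within 4 mm of the base, untouched; tight sleeve standing on the bench; hood still (under 0.1 rad/s) at 0.776 to 0.970 rad (50 +- 5.5 degrees), held by the fingers (over 1 N) (z of sleeve_wide in the frame of gauge_seat between -0.003 and 0.004 m and horizontal distance between sleeve_wide and gauge_seat below 0.004 m and angle between sleeve_wide's own z axis and vertical below 0.08 rad and contact force between the fingers and sleeve_wide below 0.1 N and value of joint hood between 0.776 and 0.97 rad and velocity of joint hood between -0.1 and 0.1 rad/s and contact force between the fingers and hood above 1 N and height (world z) of sleeve_tight between -0.004 and 0.006 m and angle between sleeve_tight's own z axis and vertical below 0.1 rad); the arm keeps its last pose, push and grip.
It fails at once if the bottle is moved by more than 25 mm (distance of flask from where it was at the start of the episode above 0.025 m).
It fails at once if the jar is moved by more than 25 mm (distance of jar from where it was at the start of the episode above 0.025 m).
It also fails if it takes over 45 s, if anything falls off the work surface, if the arm or the gripper's body presses on something with over 40 N, if the wrist force passes 120 N, or if a joint passes its speed limit or range.

## Working session

There is one attempt and no reset: what is moved stays moved. The work goes in short steps, Python scripts to look and compute and a tool call to move; the robot and the scene stay as the last step left them, time stands still between calls to the robot, and variables do not carry over. Pictures are saved under pics/ and viewed, at most 10 in all, crops included, and the job is handed in when it is done.

Besides the shell and the picture viewer there is one more tool, called by a JSON object that holds its "op" and its "data". carry_out: Moves the arm, as the interface text tells. Its arguments: {"type":"object","properties":{"rows":{"type":"array"},"grip_force":{"type":"number"}},"required":["rows"]}

```bash
mkdir -p pics; ls; cat > h.py <<'E'
import numpy as np, cv2
from plant import status, read_camera, ticket
def cam(n, save=None):
    c=read_camera(n)
    np.savez(f'{n}.npz',**{k:np.array(v) for k,v in c.items()})
    if save: cv2.imwrite(f'pics/{save}.png',c['color'])
    return c
def load(n): return dict(np.load(f'{n}.npz'))
def cloud(c):
    K=np.array(c['intrinsics']);k1=float(c['k1']);T=np.array(c['world_from_camera'])
    v,u=np.mgrid[:400,:640].astype(float)
    p=cv2.undistortPoints(np.stack([u.ravel(),v.ravel()],1)[:,None],K,np.array([k1,0,0,0.]))[:,0]
    z=c['z_map'].ravel()
    P=np.stack([p[:,0]*z,-p[:,1]*z,-z],1)@T[:3,:3].T+T[:3,3]
    P[z<=0]=np.nan
    return P.reshape(400,640,3)
E
python3 - <<'E'
from h import *
print(status.read_state())
for n in ['top','side']:
    c=cam(n,n+'0'); print(n,c['intrinsics'],c['k1'],c['world_from_camera'])
E
```

```text
pics
{'t': 0.0, 'qpos': array([ 1.09170260e+00,  2.91283147e-01, -1.54108512e-01,  1.12670710e+00,
       -2.23779651e-06,  1.43149607e+00]), 'qd': array([-1.32366451e-03, -9.93214184e-04,  1.85620378e-03, -3.37722303e-05,
        6.72240852e-04,  3.99278534e-04]), 'joint_efforts': array([-1.51873384e-03, -5.37150478e+01,  3.31368113e+01,  1.63203914e-02,
       -3.75535892e-04, -7.75861508e-06]), 'tool_pos': array([0.17477431, 0.49459563, 0.23073747]), 'tcp_rot': array([-1.97094962e-04,  1.69080534e-01,  9.85602024e-01, -6.20674038e-04]), 'force': array([ 0.65725729,  0.04335297, -0.12574922]), 'ft_torque': array([ 0.00493752,  0.02747837, -0.05176145]), 'finger_force': 0.0, 'width': 1.0011042587327637}
top [[399.48520836   0.         312.30257398]
 [  0.         399.48520836 202.00473285]
 [  0.           0.           1.        ]] 0.029474357190474035 [[-0.02935967  0.99721129 -0.06861241  0.53150302]
 [-0.99951119 -0.0300264  -0.0087061   0.03240838]
 [-0.010742    0.06832326  0.9976054   1.01229206]
 [ 0.          0.          0.          1.        ]]
side [[442.65226077   0.         313.91719852]
 [  0.         442.65226077 201.47110325]
 [  0.           0.           1.        ]] 0.031118003745608806 [[-0.99778921  0.01248363 -0.06527525  0.52526435]
 [-0.06247375 -0.51116872  0.85720684  0.79177889]
 [-0.02266561  0.85938973  0.51081853  0.58705864]
 [ 0.          0.          0.          1.        ]]
```

View pics/top0.png

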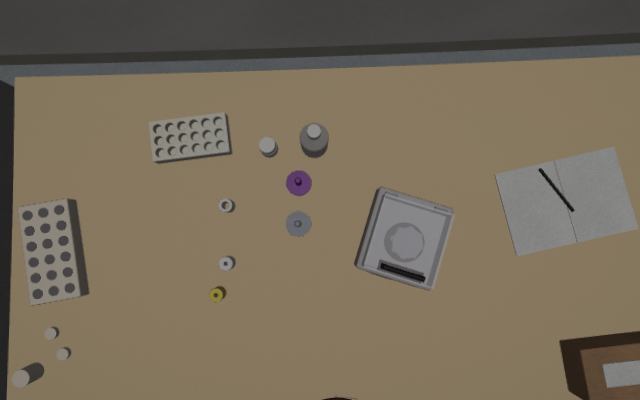

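View pics/side0.png

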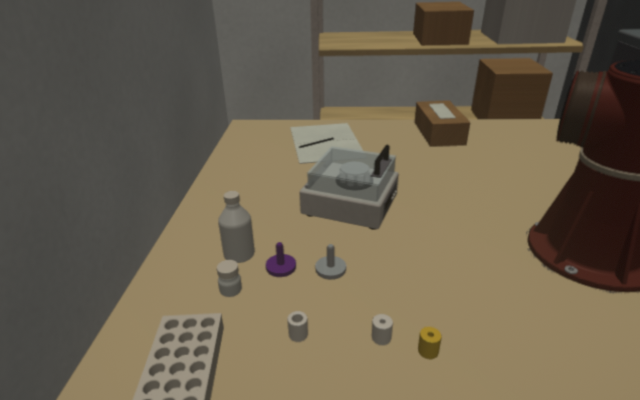

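The two white sleeves are at (226,205), with the larger bore, and (226,263) in the top view; the gauge is at (298,224), and the pump is at about (405,240) with its bar at (402,272). In the side view the wide bore is at (298,326) and the tight one at (382,328), which agrees.

```bash
cat > m.py <<'E'
from h import *
from scipy.optimize import least_squares
def circ(P,r=None):
    f=lambda p:np.hypot(P[:,0]-p[0],P[:,1]-p[1])-(r if r else p[2])
    s=least_squares(f,[*P[:,:2].mean(0),r or .01],loss='soft_l1',f_scale=.001).x
    return np.round(s,4),len(P)
for n in ['top','side']:
    c=load(n);C=cloud(c);F=C.reshape(-1,3)
    F=F[~np.isnan(F[:,0])]
    tab=F[(abs(F[:,2])<.015)&(F[:,0]>.2)&(F[:,0]<.8)&(abs(F[:,1])<.4)]; print(n,'table z',np.median(tab[:,2]))
    px={'top':dict(wide=(226,205),tight=(226,263),gauge=(298,224),jar=(267,146),flask=(314,138)),
        'side':dict(wide=(298,326),tight=(382,328),gauge=(331,262),jar=(230,278),flask=(236,230))}[n]
    for k,(u,v) in px.items():
        w=C[v-25:v+25,u-25:u+25].reshape(-1,3)
        for lo,hi in ([(.034,.05)] if k in('wide','tight') else [(.006,.018),(.03,.07)] if k=='gauge' else [(.02,.2)]):
            q=w[(w[:,2]>lo)&(w[:,2]<hi)]
            if len(q)<4: print(k,'few');continue
            q=q[np.hypot(*(q[:,:2]-np.median(q[:,:2],0)).T)<.045]
            print(n,k,len(q),'med',np.median(q,0).round(4),'mid',((q.min(0)+q.max(0))/2).round(4),'ext',np.ptp(q,axis=0).round(4))
    # bar
    g=c['color'].astype(int).max(2)
    q=C[(g<70)&(C[...,2]>.14)&(C[...,2]<.175)&(C[...,0]>.25)&(C[...,0]<.7)&(C[...,1]<.05)&(C[...,1]>-.35)]
    if len(q)>5:
        m=np.median(q,0);U,S,V=np.linalg.svd(q-q.mean(0),full_matrices=False);t=(q-q.mean(0))@V[0]
        print('bar',len(q),q.mean(0).round(4),'mid',(q.mean(0)+V[0]*(t.min()+t.max())/2).round(4),V[0].round(4),np.ptp(t).round(4))
    h=F[(F[:,2]>.07)&(F[:,2]<.13)&(F[:,1]<.0)&(F[:,1]>-.4)&(F[:,0]>.3)&(F[:,0]<.7)]
    if len(h)>50: print('pump rect',cv2.minAreaRect((h[:,:2]*1000).astype(np.float32)))
E
python3 m.py
```

```text
top table z 0.0006640023851343102
top wide 113 med [0.5975 0.2518 0.0402] mid [0.5976 0.2531 0.0402] ext [0.0348 0.0324 0.0125]
top tight 145 med [0.4552 0.2536 0.0399] mid [0.4558 0.2548 0.0395] ext [0.0317 0.0324 0.0095]
top gauge 464 med [0.5463 0.0768 0.0123] mid [0.5464 0.0772 0.012 ] ext [0.0605 0.0632 0.0119]
top gauge 36 med [0.5457 0.0779 0.061 ] mid [0.5457 0.0787 0.0477] ext [0.0143 0.0144 0.0338]
top jar 284 med [0.7373 0.1444 0.0597] mid [0.7399 0.1452 0.044 ] ext [0.0414 0.0407 0.0468]
top flask 778 med [0.7364 0.0324 0.1059] mid [0.7471 0.0323 0.0878] ext [0.0652 0.0661 0.133 ]
bar 257 [ 0.4357 -0.1454  0.1618] mid [ 0.4353 -0.1464  0.1618] [-0.3205 -0.9466  0.0352] 0.0893
pump rect ((506.5965881347656, -171.42315673828125), (178.65234375, 201.5340576171875), 71.00587463378906)
side table z 0.0004545865569479668
side wide 234 med [0.6004 0.2582 0.0399] mid [0.6005 0.2561 0.0385] ext [0.0324 0.0346 0.0088]
side tight 285 med [0.4578 0.2604 0.0403] mid [0.4576 0.2575 0.0385] ext [0.0315 0.034  0.009 ]
side gauge 476 med [0.5494 0.0881 0.0123] mid [0.5501 0.0805 0.0118] ext [0.0616 0.0635 0.0115]
side gauge 123 med [0.5497 0.0851 0.0488] mid [0.5508 0.0821 0.0475] ext [0.0143 0.0159 0.0335]
side jar 596 med [0.7389 0.1607 0.0501] mid [0.7412 0.1511 0.0414] ext [0.0414 0.0434 0.0423]
side flask 1483 med [0.7424 0.0579 0.0797] mid [0.7492 0.0453 0.0767] ext [0.0663 0.0491 0.112 ]
bar 135 [ 0.44   -0.1325  0.1565] mid [ 0.4362 -0.1425  0.1571] [ 0.3565  0.9328 -0.0529] 0.0887
pump rect ((508.3485107421875, -166.74627685546875), (179.21734619140625, 203.27049255371094), 72.34791564941406)
```

```bash
cat >> h.py <<'E'
from scipy.spatial.transform import Rotation as Ro
def plan(pts, yaw_y=None):
    """shifts (mm, tool axes) to world TCP points; turn so tool y points at yaw_y deg with tool down"""
    s=status.read_state(); q=s['tcp_rot']; R=Ro.from_quat([q[1],q[2],q[3],q[0]]); p=s['tool_pos']
    if yaw_y is not None:
        a=np.radians(yaw_y); y=np.array([np.cos(a),np.sin(a),0]); z=np.array([0,0,-1.]); x=np.cross(y,z)
        print('turn',np.degrees((R.inv()*Ro.from_matrix(np.stack([x,y,z],1))).as_rotvec()).round(2))
    for t in pts: print(t,'->',(R.inv().apply(np.array(t)-p)*1000).round(1))
    print('t',s['t'],'tcp',p.round(4),'w',s['width'],'F',np.round(s['force'],1))
E
python3 -c "
from h import *
plan([[.58,.245,.2]],-19)"
```

```text
turn [-6.000e-02  4.000e-02  8.953e+01]
[0.58, 0.245, 0.2] -> [-465.2 -100.3   30.8]
t 0.1 tcp [0.1748 0.4947 0.2308] w 0.999407366833187 F [-0.2  0.1 -0. ]
```

Units first: shifts go in shares of 500 mm and turns go in shares of 90 degrees. So -465 mm is -0.93, -100 mm is -0.2, 89.5 degrees is 0.9944.

{"op": "carry_out", "data": {"rows": [[[0,0,0.0889],[-0.08,-0.018,0.006],1],[[0,0,0.1778],[-0.16,-0.034,0.012],1],[[0,0,0.2667],[-0.24,-0.052,0.018],1],[[0,0,0.3556],[-0.32,-0.068,0.024],1],[[0,0,0.4444],[-0.4,-0.086,0.028],1],[[0,0,0.5333],[-0.48,-0.104,0.034],1],[[0,0,0.6222],[-0.56,-0.12,0.04],1],[[0,0,0.7111],[-0.64,-0.138,0.046],1],[[0,0,0.8],[-0.72,-0.156,0.052],1],[[0,0,0.8889],[-0.8,-0.172,0.058],1],[[0,0,0.9778],[-0.88,-0.19,0.062],1],[[0,0,0.9944],[-0.93,-0.2,0.062],1],[[0,0,0.9944],[-0.93,-0.2,0.062],1],[[0,0,0.9944],[-0.93,-0.2,0.062],1],[[0,0,0.9944],[-0.93,-0.2,0.062],1]]}}

```text
t: 1.6
tool_pos: [0.579, 0.2463, 0.2001]
tcp_rot: [-0.0, 0.814, 0.581, -0.0]
force: [-0.5, -0.8, 0.2]
width: 1.002
finger_force: 0.0
```

```bash
python3 -c "
from h import *
c=cam('wrist','w1'); C=cloud(c)
plan([],-19)
print(np.array(c['world_from_camera']).round(3))
m=(C[...,2]>.032)&(C[...,2]<.05)
n,l,s,ce=cv2.connectedComponentsWithStats(m.astype(np.uint8))
for i in range(1,n):
  if s[i,4]>100:
    q=C[l==i]; print(s[i],ce[i].round(),'mid',((q.min(0)+q.max(0))/2).round(4),np.ptp(q,axis=0).round(4),np.median(q[:,2]).round(4),cv2.minEnclosingCircle((q[:,:2]*1000).astype(np.float32)))
"
```

```text
turn [-0.03  0.01  0.12]
t 1.65 tcp [0.5791 0.2464 0.2003] w 1.0019452902288455 F [0.5 0.  0.3]
[[ 0.946  0.308  0.101  0.603]
 [-0.325  0.899  0.295  0.321]
 [-0.    -0.311  0.95   0.342]
 [ 0.     0.     0.     1.   ]]
[ 418    0  143  141 8666] [492.  60.] mid [0.7724 0.3109 0.0345] [0.1138 0.1354 0.0051] 0.0343 ((772.1437377929688, 315.9492492675781), 84.2379379272461)
[319 155  33  34 615] [335. 172.] mid [0.5967 0.2547 0.0367] [0.0331 0.0333 0.009 ] 0.039 ((596.8316650390625, 254.60183715820312), 16.874996185302734)
[194 197  33  32 760] [210. 213.] mid [0.456  0.2556 0.0366] [0.0338 0.0334 0.0091] 0.039 ((456.1189880371094, 255.6092987060547), 17.149259567260742)
[122 198  35  31 768] [139. 213.] mid [0.3817 0.2802 0.0366] [0.0342 0.0341 0.0091] 0.0389 ((381.5394592285156, 280.5308837890625), 17.43539047241211)
[469 204  34  35 379] [480. 216.] mid [0.7373 0.1505 0.041 ] [0.0378 0.0344 0.0179] 0.0371 ((737.872314453125, 147.64227294921875), 20.58124542236328)
[479 278  58  42 652] [499. 292.] mid [0.7433 0.0482 0.041 ] [0.0629 0.0382 0.018 ] 0.041 ((743.7183837890625, 40.617191314697266), 32.82196044921875)
[334 312  14  14 131] [340. 318.] mid [0.5465 0.0832 0.041 ] [0.0154 0.0091 0.0178] 0.0412 ((546.4913940429688, 80.17835998535156), 7.746576309204102)
```

View pics/w1.png

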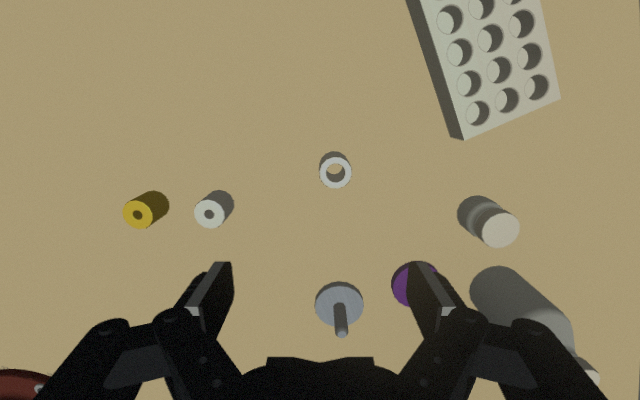

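The wrist view confirms it: the wide sleeve at (335,172) has a clearly larger bore than the tight one at (209,213), with the gauge pin at (341,318). I measure the wide sleeve at (0.597, 0.2545).

```bash
python3 -c "
from h import *
plan([[.597,.2546,.2],[.597,.2546,.06],[.597,.2546,.011]])"
```

```text
[0.597, 0.2546, 0.2] -> [13.5 14.3  0.3]
[0.597, 0.2546, 0.06] -> [ 13.6  14.4 140.3]
[0.597, 0.2546, 0.011] -> [ 13.6  14.4 189.3]
t 1.65 tcp [0.5791 0.2464 0.2003] w 1.0019452902288455 F [0.5 0.  0.3]
```

Converted, 189 mm is 0.378, 140 mm is 0.28.

{"op": "carry_out", "data": {"rows": [[[0,0,0],[0.0272,0.0288,0.06],1],[[0,0,0],[0.0272,0.0288,0.14],1],[[0,0,0],[0.0272,0.0288,0.22],1],[[0,0,0],[0.0272,0.0288,0.28],1],[[0,0,0],[0.0272,0.0288,0.33],1],[[0,0,0],[0.0272,0.0288,0.36],1],[[0,0,0],[0.0272,0.0288,0.378],1],[[0,0,0],[0.0272,0.0288,0.378],1],[[0,0,0],[0.0272,0.0288,0.378],0.6],[[0,0,0],[0.0272,0.0288,0.378],0.45],[[0,0,0],[0.0272,0.0288,0.378],0.2],[[0,0,0],[0.0272,0.0288,0.378],0.2],[[0,0,0],[0.0272,0.0288,0.378],0.2],[[0,0,0],[0.0272,0.0288,0.378],0.2],[[0,0,0],[0.0272,0.0288,0.378],0.2]], "grip_force": 25}}

```text
t: 3.15
tool_pos: [0.5987, 0.254, 0.0122]
tcp_rot: [0.0, 0.814, 0.581, 0.001]
force: [-0.7, -0.5, 6.3]
width: 0.377
finger_force: 25.1
```

Converted, -100 mm is -0.2, -90 mm is -0.18.

{"op": "carry_out", "data": {"rows": [[[0,0,0],[0,0,-0.02],0.2],[[0,0,0],[0,0,-0.06],0.2],[[0,0,0],[0,0,-0.12],0.2],[[0,0,0],[0,0,-0.18],0.2],[[0,0,0],[0,0,-0.2],0.2],[[0,0,0],[0,0,-0.2],0.2],[[0,0,0],[0,0,-0.2],0.2]]}}

```text
t: 3.85
tool_pos: [0.5975, 0.2537, 0.1104]
tcp_rot: [-0.0, 0.814, 0.581, -0.001]
force: [0.1, -0.1, -1.4]
width: 0.378
finger_force: 25.0
```

```bash
python3 -c "
from h import *
plan([[.5465,.0795,.112]])
c=cam('wrist'); C=cloud(c)
s=status.read_state()['tool_pos']
d=np.hypot(C[...,0]-s[0],C[...,1]-s[1])
g=c['color'].min(2)
m=(d<.03)&(C[...,2]>.06)&(C[...,2]<.2)&(g>110)
q=C[m]; print('sleeve',len(q),q.min(0).round(4),q.max(0).round(4))
t=q[q[:,2]>q[:,2].max()-.006]; print(np.median(t,0),cv2.minEnclosingCircle((t[:,:2]*1000).astype(np.float32)))
c2=cam('side'); D=cloud(c2); d=np.hypot(D[...,0]-s[0]-.002,D[...,1]-s[1]-.003)
q=D[(d<.03)&(c2['color'].min(2)>110)&(D[...,2]>.07)]; print('side',len(q),q.min(0).round(4),q.max(0).round(4))
im=np.hstack([cv2.resize(c['color'][60:360,180:480],(400,400)),cv2.resize(c2['color'][150:350,200:400],(400,400))]);cv2.imwrite('pics/w2.png',im)
"
```

```text
[0.5465, 0.0795, 0.112] -> [-181.3    8.4   -1.5]
t 3.85 tcp [0.5975 0.2537 0.1104] w 0.37773480391043035 F [ 0.1 -0.1 -1.4]
sleeve 2421 [0.5755 0.236  0.1069] [0.619  0.2706 0.1492]
[0.61538858 0.25722359 0.14775271] ((596.4264526367188, 254.53758239746094), 22.664003372192383)
side 142 [0.5856 0.2386 0.1204] [0.6144 0.2722 0.162 ]
```

View pics/w2.png

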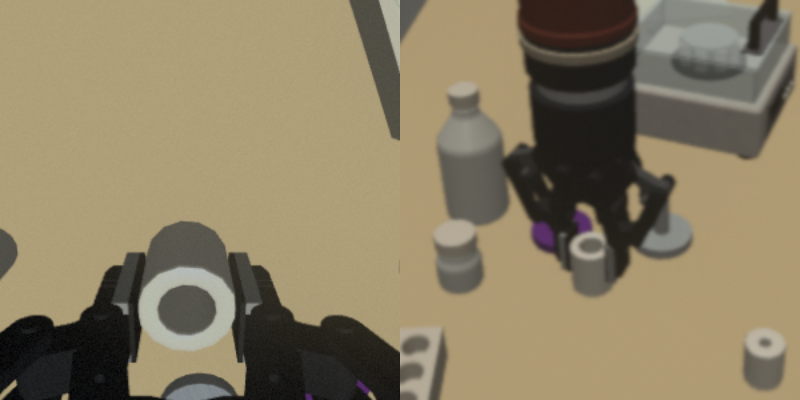

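The left crop shows the wide sleeve held upright and square between the pads, with its ring at about (187,310); the right crop shows it clear of the bench. Now I'll move over the gauge and measure again.

Converted, -181 mm is -0.362, -165 mm is -0.33.

{"op": "carry_out", "data": {"rows": [[[0,0,0],[-0.06,0.002,-0.002],0.2],[[0,0,0],[-0.13,0.006,-0.002],0.2],[[0,0,0],[-0.2,0.008,-0.002],0.2],[[0,0,0],[-0.27,0.012,-0.002],0.2],[[0,0,0],[-0.33,0.016,-0.002],0.2],[[0,0,0],[-0.362,0.0168,-0.002],0.2],[[0,0,0],[-0.362,0.0168,-0.002],0.2],[[0,0,0],[-0.362,0.0168,-0.002],0.2],[[0,0,0],[-0.362,0.0168,-0.002],0.2]]}}

```text
t: 4.85
tool_pos: [0.5474, 0.081, 0.112]
tcp_rot: [-0.0, 0.814, 0.581, 0.0]
force: [0.1, 0.4, -0.2]
width: 0.38
finger_force: 25.0
```

```bash
cat > s.py <<'E'
from h import *
from m import circ
s=status.read_state()['tool_pos']; print('tcp',s.round(4),status.read_state()['t'])
for n in ['wrist','top','side']:
    c=cam(n,n+'_g');C=cloud(c);d=np.hypot(C[...,0]-s[0],C[...,1]-s[1]);g=c['color'].min(2);hs=cv2.cvtColor(c['color'],cv2.COLOR_BGR2HSV)[...,1]
    m=(d<.045)&(C[...,2]>.007)&(C[...,2]<.016)
    q=C[m]
    if len(q)>30:
        e=(m&~(cv2.erode(m.astype(np.uint8),np.ones((3,3)))>0))
        E=C[e]; 
        print(n,'base',len(q),q.min(0).round(4),q.max(0).round(4),'fit32',circ(E[np.hypot(*(E[:,:2]-q[:,:2].mean(0)).T)>.015],.031))
    m=(d<.025)&(C[...,2]>.02)&(C[...,2]<.064); q=C[m]
    if len(q)>5: print(n,'pin',len(q),q.min(0).round(4),q.max(0).round(4),np.median(q,0).round(4))
    m=(d<.021)&(C[...,2]>.13)&(C[...,2]<.145)&(g>100); q=C[m]
    if len(q)>5: print(n,'ring',len(q),q.min(0).round(4),q.max(0).round(4),'mid',((q.min(0)+q.max(0))/2).round(4),'z',np.percentile(q[:,2],[10,50,90]).round(4),'encl',cv2.minEnclosingCircle((q[:,:2]*1000).astype(np.float32)))
E
sed -i 's/^for n in/if __name__=="__main__":\n  for n in/; ' m.py; python3 - <<'E'
L=open('m.py').read().split('if __name__')[0]
open('m.py','w').write(L)
E
python3 s.py
```

```text
tcp [0.5474 0.081  0.112 ] 4.85
wrist base 3274 [0.5146 0.0486 0.0071] [0.578  0.1107 0.0156] fit32 (array([0.5466, 0.0796, 0.031 ]), 358)
wrist pin 465 [0.5392 0.0753 0.02  ] [0.5541 0.087  0.0627] [0.5485 0.0845 0.0491]
wrist ring 2406 [0.5295 0.0647 0.1302] [0.5627 0.0978 0.1408] mid [0.5461 0.0812 0.1355] z [0.1382 0.139  0.1397] encl ((545.9696655273438, 81.32023620605469), 16.94506072998047)
side base 460 [0.5193 0.0492 0.007 ] [0.581  0.1136 0.016 ] fit32 (array([0.5503, 0.0813, 0.031 ]), 107)
side pin 155 [0.5436 0.0749 0.0202] [0.5581 0.0894 0.0639] [0.5499 0.0852 0.0439]
side ring 87 [0.5377 0.0654 0.1341] [0.5646 0.1014 0.1438] mid [0.5511 0.0834 0.139 ] z [0.1385 0.14   0.1412] encl ((547.9624633789062, 83.31202697753906), 18.31552505493164)
```

View pics/wrist_g.png

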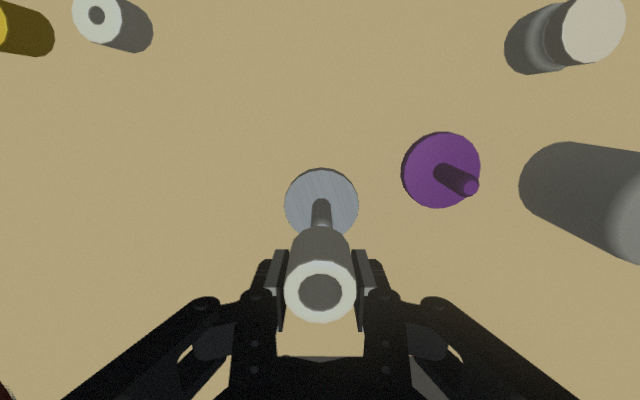

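Converted, 50 mm is 0.1, -1.6 mm is -0.0032.

{"op": "carry_out", "data": {"rows": [[[0,0,0],[-0.0032,0.001,0.02],0.2],[[0,0,0],[-0.0032,0.001,0.04],0.2],[[0,0,0],[-0.0032,0.001,0.056],0.2],[[0,0,0],[-0.0032,0.001,0.068],0.2],[[0,0,0],[-0.0032,0.001,0.076],0.2],[[0,0,0],[-0.0032,0.001,0.084],0.2],[[0,0,0],[-0.0032,0.001,0.092],0.2],[[0,0,0],[-0.0032,0.001,0.1],0.2],[[0,0,0],[-0.0032,0.001,0.1],0.2]]}}

```text
t: 5.9
tool_pos: [0.5469, 0.0783, 0.0618]
tcp_rot: [-0.0, 0.814, 0.581, -0.0]
force: [-0.7, 0.6, -0.6]
width: 0.377
finger_force: 25.0
```

Converted, 36.5 mm is 0.073, 36 mm is 0.072.

{"op": "carry_out", "data": {"rows": [[[0,0,0],[0,0,0.012],0.2],[[0,0,0],[0,0,0.024],0.2],[[0,0,0],[0,0,0.036],0.2],[[0,0,0],[0,0,0.048],0.2],[[0,0,0],[0,0,0.058],0.2],[[0,0,0],[0,0,0.066],0.2],[[0,0,0],[0,0,0.072],0.2],[[0,0,0],[0,0,0.073],0.2],[[0,0,0],[0,0,0.073],0.2]]}}

```text
t: 6.8
tool_pos: [0.5472, 0.0783, 0.0258]
tcp_rot: [0.0, 0.814, 0.581, 0.0]
force: [-0.1, -0.5, 0.0]
width: 0.38
finger_force: 25.0
```

{"op": "carry_out", "data": {"rows": [[[0,0,0],[0,0,0.001],0.42],[[0,0,0],[0,0,0.001],0.5],[[0,0,0],[0,0,0.001],0.6],[[0,0,0],[0,0,0.001],0.7],[[0,0,0],[0,0,0.001],0.7],[[0,0,0],[0,0,0.001],0.7],[[0,0,0],[0,0,-0.01],0.7],[[0,0,0],[0,0,-0.04],0.7],[[0,0,0],[0,0,-0.1],0.7],[[0,0,0],[0,0,-0.18],0.7],[[0,0,0],[0,0,-0.27],0.7],[[0,0,0],[0,0,-0.36],0.7],[[0,0,0],[0,0,-0.38],0.7],[[0,0,0],[0,0,-0.38],0.7]]}}

```text
t: 8.2
tool_pos: [0.5483, 0.0784, 0.2179]
tcp_rot: [0.001, 0.814, 0.581, 0.002]
force: [0.5, 0.7, -0.1]
width: 0.7
finger_force: 0.0
```

```bash
python3 - <<'E'
from h import *
g=np.array([.5466,.0796])
for n,off in [('wrist',0),('side',np.array([.0036,.0018]))]:
    c=cam(n);C=cloud(c);d=np.hypot(C[...,0]-g[0]-np.ravel(off)[0],C[...,1]-g[1]-np.ravel(off)[-1])
    q=C[(d<.024)&(C[...,2]>.045)&(C[...,2]<.075)&(c['color'].min(2)>110)]
    print(n,len(q),'mid',((q.min(0)+q.max(0))/2).round(4),'z',np.percentile(q[:,2],[5,50,90,99]).round(4))
    t=q[abs(q[:,2]-.052)<.006]; A=np.c_[t[:,:2]-t[:,:2].mean(0),np.ones(len(t))]; print('plane',np.linalg.lstsq(A,t[:,2],rcond=None)[0].round(4))
    b=C[(d>.02)&(d<.03)&(abs(C[...,2]-.012)<.005)]; print('base z',np.median(b[:,2]))
    if n=='wrist':
        # bar
        q=C[(c['color'].max(2)<80)&(C[...,2]>.145)&(C[...,2]<.17)&(C[...,1]<-.05)]; print('bar',len(q), q.mean(0) if len(q) else '')
    cv2.imwrite(f'pics/{n}_h.png',c['color'])
a=cv2.imread('pics/wrist_h.png')
b=cv2.imread('pics/side_h.png')
cv2.imwrite('pics/h.png',np.hstack([cv2.resize(a,(480,300)),cv2.resize(b[200:320,260:388],(320,300))]))
u=np.array([.9455,-.3256])
plan([[.4353,-.1464,.24]],-19)
E
```

```text
wrist 581 mid [0.5457 0.0788 0.0555] z [0.0499 0.0513 0.0609 0.0624]
plane [ 0.0045 -0.0013  0.0511]
base z 0.011294192980724066
bar 0 
side 87 mid [0.5497 0.0806 0.0571] z [0.0508 0.0523 0.0614 0.0638]
plane [0.0169 0.0011 0.0522]
base z 0.012407392626935021
turn [-0.07  0.03  0.03]
[0.4353, -0.1464, 0.24] -> [-248.7  -32.2  -25.1]
t 8.3 tcp [0.5465 0.0783 0.2147] w 0.7017988960097128 F [ 0.3 -0.5 -0.6]
```

View pics/h.png

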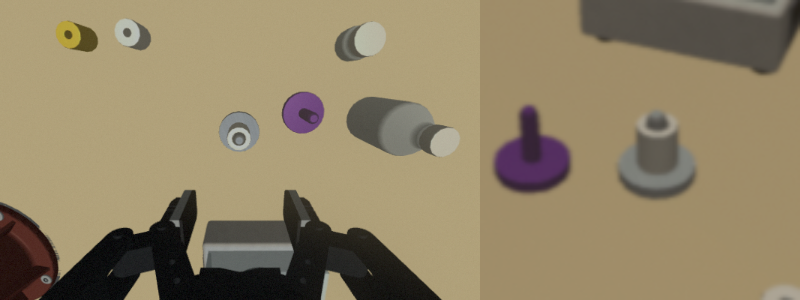

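The sleeve is home: its top is at z≈0.052, it is level, and the pin tip shows through the bore (wrist crop (238,135), side crop (656,150)). Next is the hood bar.

Converted, -249 mm is -0.498, -245 mm is -0.49.

{"op": "carry_out", "data": {"rows": [[[0,0,0],[-0.07,-0.01,-0.02],1],[[0,0,0],[-0.15,-0.02,-0.04],1],[[0,0,0],[-0.23,-0.03,-0.05],1],[[0,0,0],[-0.31,-0.04,-0.05],1],[[0,0,0],[-0.39,-0.05,-0.05],1],[[0,0,0],[-0.45,-0.06,-0.05],1],[[0,0,0],[-0.49,-0.064,-0.05],1],[[0,0,0],[-0.498,-0.064,-0.05],1],[[0,0,0],[-0.498,-0.064,-0.05],1],[[0,0,0],[-0.498,-0.064,-0.05],1]]}}

```text
t: 9.3
tool_pos: [0.4359, -0.1459, 0.24]
tcp_rot: [-0.001, 0.814, 0.581, -0.0]
force: [0.1, -0.1, 0.2]
width: 0.998
finger_force: 0.0
```

```bash
python3 - <<'E'
from h import *
s=status.read_state()['tool_pos']
c=cam('wrist','w5');C=cloud(c)
d=np.hypot(C[...,0]-s[0],C[...,1]-s[1])
m=(c['color'].max(2)<110)&(C[...,2]>.145)&(C[...,2]<.172)&(d<.065)
q=C[m];print(len(q))
if len(q)>10:
    U,S,V=np.linalg.svd(q-q.mean(0),full_matrices=False);t=(q-q.mean(0))@V[0]
    print(q.mean(0).round(4),'mid',(q.mean(0)+V[0]*(t.min()+t.max())/2).round(4),V[0].round(4),np.ptp(t).round(4),q[:,2].max(), np.degrees(np.arctan2(-V[0][0],V[0][1])))
plan([[.4353,-.1464,.138]],-19)
E
```

```text
1700
[ 0.4351 -0.1441  0.1608] mid [ 0.4339 -0.1476  0.1609] [-0.3235 -0.9461  0.0126] 0.091 0.16393273949255743 161.1214992218411
turn [-0.06 -0.02  0.09]
[0.4353, -0.1464, 0.138] -> [ -0.8  -0.4 102.2]
t 9.35 tcp [ 0.4361 -0.1459  0.2402] w 1.0017605039648614 F [ 0.3  0.1 -0.1]
```

View pics/w5.png

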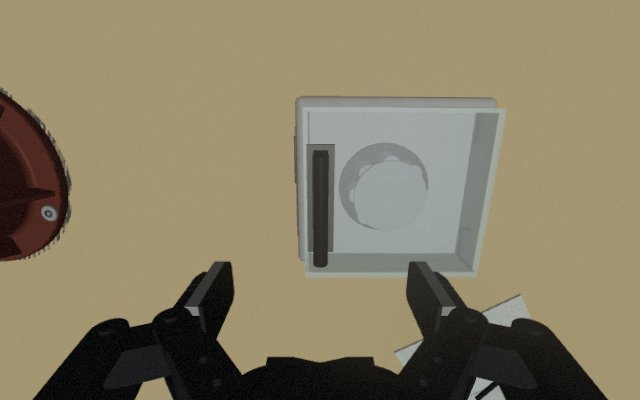

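The wrist view shows the bar (column 320, rows 150–265) centred between the open fingers and parallel to the pads. Descend and grip.

{"op": "carry_out", "data": {"rows": [[[0,0,0],[-0.0032,-0.002,0.06],1],[[0,0,0],[-0.0032,-0.002,0.12],1],[[0,0,0],[-0.0032,-0.002,0.16],1],[[0,0,0],[-0.0032,-0.002,0.19],1],[[0,0,0],[-0.0032,-0.002,0.202],1],[[0,0,0],[-0.0032,-0.002,0.202],1],[[0,0,0],[-0.0032,-0.002,0.202],0.6],[[0,0,0],[-0.0032,-0.002,0.202],0.3],[[0,0,0],[-0.0032,-0.002,0.202],0.15],[[0,0,0],[-0.0032,-0.002,0.202],0],[[0,0,0],[-0.0032,-0.002,0.202],0],[[0,0,0],[-0.0032,-0.002,0.202],0],[[0,0,0],[-0.0032,-0.002,0.202],0]], "grip_force": 40}}

```text
t: 10.65
tool_pos: [0.4353, -0.1483, 0.1402]
tcp_rot: [0.001, 0.814, 0.581, 0.0]
force: [3.8, -1.0, 2.7]
width: 0.123
finger_force: 39.0
```

```bash
python3 - <<'E'
from h import *
s=status.read_state(); print(s['width'],s['force'],s['finger_force'])
plan([],-19)
r=np.hypot(155,80);a0=np.arctan2(80,155)
for k in range(0,55,5):
    a=a0+np.radians(k); dy=155-r*np.cos(a); dz=r*np.sin(a)-80
    print(k,'y',round(dy,1),'z',round(-dz,1))
E
```

```text
0.12330520292421501 [ 3.82261703 -0.9556773   2.6741117 ] 38.98119270801544
turn [0.1  0.   0.02]
t 10.65 tcp [ 0.4353 -0.1483  0.1402] w 0.12330520292421501 F [ 3.8 -1.   2.7]
0 y 0.0 z -0.0
5 y 7.6 z -13.2
10 y 16.2 z -25.7
15 y 26.0 z -37.4
20 y 36.7 z -48.2
25 y 48.3 z -58.0
30 y 60.8 z -66.8
35 y 73.9 z -74.4
40 y 87.7 z -80.9
45 y 102.0 z -86.2
50 y 116.7 z -90.2
```

Converted, -48.2 mm is -0.0964, -37.4 mm is -0.0748.

{"op": "carry_out", "data": {"rows": [[[0,0,0],[0,0.0074,-0.0134],0],[[0,0,0],[0,0.0152,-0.0264],0],[[0,0,0],[0,0.0236,-0.0392],0],[[0,0,0],[0,0.0324,-0.0514],0],[[0,0,0],[0,0.042,-0.0634],0],[[0,0,0],[0,0.052,-0.0748],0],[[0,0,0],[0,0.0624,-0.086],0],[[0,0,0],[0,0.0734,-0.0964],0],[[0,0,0],[0,0.0734,-0.0964],0]]}}

```text
t: 11.55
tool_pos: [0.4687, -0.1597, 0.1888]
tcp_rot: [-0.001, 0.814, 0.581, -0.001]
force: [-6.1, 0.8, 0.7]
width: 0.12
finger_force: 39.4
```

Converted, 80 mm is 0.16, 72.6 mm is 0.1452.

{"op": "carry_out", "data": {"rows": [[[0,0,0],[0,0.0114,-0.01],0],[[0,0,0],[0,0.0232,-0.0196],0],[[0,0,0],[0,0.0356,-0.0286],0],[[0,0,0],[0,0.0482,-0.0372],0],[[0,0,0],[0,0.0612,-0.045],0],[[0,0,0],[0,0.0744,-0.0524],0],[[0,0,0],[0,0.088,-0.0592],0],[[0,0,0],[0,0.102,-0.0654],0],[[0,0,0],[0,0.1162,-0.071],0],[[0,0,0],[0,0.1306,-0.076],0],[[0,0,0],[0,0.1452,-0.0804],0],[[0,0,0],[0,0.16,-0.084],0],[[0,0,0],[0,0.16,-0.084],0],[[0,0,0],[0,0.16,-0.084],0],[[0,0,0],[0,0.16,-0.084],0],[[0,0,0],[0,0.16,-0.084],0]]}}

```text
t: 13.15
tool_pos: [0.5453, -0.1861, 0.2312]
tcp_rot: [0.001, 0.814, 0.581, 0.0]
force: [-3.0, -0.6, 6.3]
width: 0.121
finger_force: 42.0
```

```bash
python3 - <<'E'
from h import *
s=status.read_state(); print(s['width'],s['force'],s['finger_force'],s['tool_pos'],abs(s['qd']).max())
g=s['tool_pos']+[0,0,.019]
pos=np.array([.4347,-.1472]); u=np.array([.9455,-.3256]); h=155/1000
d=155-(g[:2]-pos)@u*1000; print('angle',np.degrees(np.arctan2((g[2]-.077)*1000,d)-np.arctan2(80,155)),'r',np.hypot(d,(g[2]-.077)*1000))
c=cam('side');t=cam('top');C=cloud(c);ss=C
for n,c in [('side',c),('top',t)]:
    C=cloud(c)
    for nm,p in [('wide',(.5466,.0796)),('tight',(.456,.2555)),('jar',(.739,.147)),('flask',(.742,.041))]:
        o=(.0036,.0018) if n=='side' else (0,0)
        dd=np.hypot(C[...,0]-p[0]-o[0],C[...,1]-p[1]-o[1])
        q=C[(dd<(.02 if nm in('wide','tight') else .045))&(C[...,2]>.03)]; print(n,nm,len(q),((q.min(0)+q.max(0))/2).round(4),np.percentile(q[:,2],[50,95]).round(4))
cv2.imwrite('pics/end.png',np.hstack([cv2.resize(ss_ if False else cv2.resize(load('side')['color'][100:380,180:480],(400,373)),(400,373)),cv2.resize(t['color'][120:320,200:414],(400,373))]))
E
```

```text
0.12111399332518469 [-3.01881296 -0.64166852  6.32986573] 42.006293535232544 [ 0.54531572 -0.18609636  0.23115561] 0.003228405008392599
angle 50.4022749331313 r 177.2224299061869
side wide 277 [0.5498 0.0815 0.0469] [0.05   0.0614]
side tight 323 [0.458  0.2568 0.0366] [0.04   0.0419]
side jar 495 [0.7415 0.15   0.0463] [0.0561 0.0615]
side flask 1576 [0.749  0.0447 0.0913] [0.0904 0.1493]
top wide 147 [0.5468 0.0779 0.0469] [0.0526 0.0621]
top tight 153 [0.4558 0.2542 0.0375] [0.04   0.0428]
top jar 263 [0.7398 0.145  0.0476] [0.0599 0.0632]
top flask 756 [0.7473 0.0323 0.0924] [0.1064 0.1515]
```

View pics/end.png

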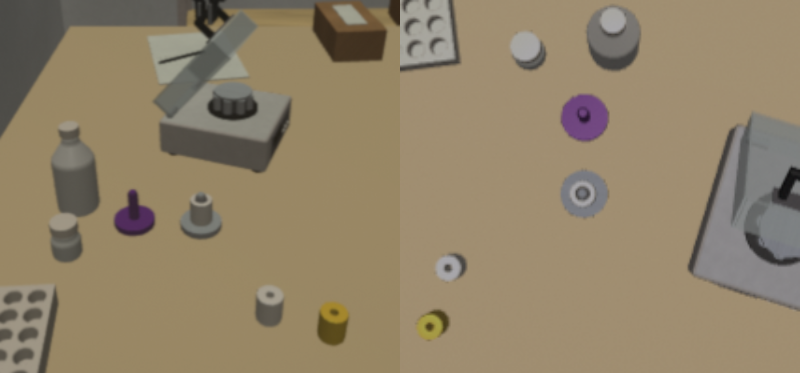

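The side crop shows the hood open, leaning back from (165,100) to (250,20), with the fingers on its bar; the sleeve is on the pin at (201,210) and the bystanders have not moved. I'll check the hood angle independently from its depth points, then hand in.

```bash
python3 - <<'E'
from h import *
u=np.array([.9455,-.3256]);w=np.array([.3256,.9455]);H=np.array([.4347,-.1472])+.155*u
for n in ['side','top']:
    c=load(n);C=cloud(c);P=C.reshape(-1,3);P=P[~np.isnan(P[:,0])]
    X=(P[:,:2]-H)@u;Y=(P[:,:2]-H)@w;Z=P[:,2]-.077
    m=(X>-.2)&(X<.1)&(abs(Y)<.085)&(Z>.03)&(Z<.2)
    a=np.degrees(np.arctan2(Z,-X))[m];r=np.hypot(X,Z)[m];Y=Y[m]
    # side wall near |Y|~80: the upper edge of hood lies 45 mm off the hinge plane
    best=[]
    for t in range(35,66):
        th=np.radians(t); off=-X[m]*-np.sin(th)*-1*0+ (Z[m]*np.cos(th)-(-X[m])*np.sin(th)); al=(-X[m])*np.cos(th)+Z[m]*np.sin(th)
        k=(al>.02)&(al<.17); best.append((t,int((abs(off[k]-.045)<.002).sum()),int((abs(off[k])<.002).sum())))
    print(n,m.sum(),[b for b in best if b[0]%2==0])
E
```

```text
side 2618 [(36, 154, 0), (38, 157, 0), (40, 155, 0), (42, 159, 0), (44, 152, 0), (46, 154, 0), (48, 154, 0), (50, 155, 3), (52, 65, 119), (54, 33, 137), (56, 26, 143), (58, 36, 121), (60, 24, 107), (62, 13, 93), (64, 6, 90)]
top 3776 [(36, 159, 0), (38, 154, 0), (40, 116, 0), (42, 131, 0), (44, 128, 0), (46, 130, 0), (48, 237, 0), (50, 1309, 30), (52, 639, 48), (54, 371, 37), (56, 232, 28), (58, 138, 19), (60, 79, 6), (62, 44, 21), (64, 33, 18)]
```

```bash
python3 -c "
from h import *
print(ticket.job_done())"
```

```text
the job is handed in; nothing more can be done
None
```

I've handed in the job: the wide sleeve sits fully home on the gauge pin and is released, and the fingers are holding the hood still at about 50 degrees; the tight sleeve, bottle and jar were not moved.

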